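# Feel and set the bearing play of a jockey wheel

### The job

Feel the bearing play of the wheel on the blue stand: gently rock the top of its tyre side to side on the axle, first away from the post and then towards it, pressing up to the stop each time. Then turn the red knob clockwise until only a slight rock is left, about 3 mm from stop to stop at the top of the tyre, and rock it out and in once more to prove it. Do not force the wheel, leave the things around it alone, and let go of everything at the end.

Things in the scene. Friction and masses are not known exactly. Their poses are not given: they have to be found in the camera images.
- stand: Blue steel stand, fixed to the bench. Origin: centre of the underside of its base plate, 130 (x) x 250 (y) x 12 mm. Its y axis runs along the axle: wheel centre at y = -60 mm, 120 mm high; post (60 x 50 mm, 175 mm high, with a 120 x 44 mm block across it and a collar to 187 mm) at y = +65 mm with the red knob on top. 'Outward' = its -y (away from the post), 'inward' = +y.
- wheel_top (a point): Highest point of the black rubber tyre, on its mid-plane, 220 mm above the bench; moves with the wheel. Wheel 200 mm in diameter, 42 mm thick along the axle (shoulders narrow to 26 mm over the outermost 10 mm), yellow disc; it does not spin. Straddle or grip it from above, a finger on each side, tips about 30 mm below the top; 50 mm is free on both sides.
- wheel_center (a point): Centre of the wheel, on the axle, 120 mm above the bench: the wheel rocks about the level line through this point that is square to the axle (the stand's x). At the knob's slackest the rock is largest; each 1 rad of clockwise knob takes 0.055 rad off the rock each way.
- rock (a joint): Tilt of the wheel's bearing on the axle, rad, + = tyre top outward; 0.01 rad = 1 mm at the tyre top. Moves freely (under 0.5 N at the top) between two stops at + and - the same angle, which differs each time: 0.035 to 0.095 at the start (7 to 19 mm stop to stop at the tyre top); starts anywhere between. Wanted at the end: stops at 0.0075 to 0.025 (1.5 to 5 mm in all).
- give (a joint): Springy give of the wheel under side load, rad, same direction as rock and added to it: 60 N m/rad, so 5 N sideways at the tyre top gives 0.0083 (0.8 mm) once the bearing is at its stop, almost nothing while it moves freely. A press counts beyond 0.004 (2.4 N at the top; 4 N if the finger tip bears 60 mm above the axle), beyond 0.035 (about 20 N) the wheel is forced.
- knob_grip (a point): Middle of the red bar of the adjuster knob, on its upright axis, 212 mm above the bench. The bar is 50 mm long, 14 mm thick and 34 mm high (top at 229 mm) over a black disc 44 mm across with its top at 196 mm; grip it across its 14 mm from above. At adjuster = 0 the bar lies along the stand's x axis.
- adjuster (a joint): Angle of the red knob, rad, clockwise seen from above = + = tightens (less play). Starts at 0 to 0.35, end stop at 2.2; firm stop also when no play is left. Turns against about 0.15 N m of friction and stays where it is left. The turn needed from the start is 0.2 to 1.6 rad.
- jug: Bystander: white jug, 80 mm in diameter, 170 mm high, origin under its centre.
- tin: Bystander: tin of 70 mm diameter, 90 mm high, origin under its centre.
- wrench: Bystander: steel spanner lying on the bench, along its own x.
- weights: Bystander: open yellow bin, 100 x 140 x 50 mm, origin under its centre.

How it is judged (in metres and radians):
On the way, in this order (a step that is already met when the one before it is completed fails the run):
1. the loose wheel is pressed outward against its stop (value of joint rock above 0.03 rad and value of joint give above 0.004 rad), for 0.2 s.
2. and inward against its other stop (value of joint rock below -0.03 rad and value of joint give below -0.004 rad), for 0.2 s.
3. after adjusting, pressed outward against its stop, it rocks only 0.0075 to 0.025 rad (value of joint rock between 0.0075 and 0.025 rad and value of joint give above 0.004 rad), for 0.2 s.
4. and pressed inward, likewise (value of joint rock between -0.025 and -0.0075 rad and value of joint give below -0.004 rad), for 0.2 s.
At the end, for the whole second after the job is handed in: Rocked to both stops before and after the adjustment; the second test shows 0.0075 to 0.025 rad of rock each way (1.5 to 5 mm in all at the tyre top). Wheel now unloaded within that play, knob past 0.5 rad and still; bystanders within 30 mm of their places (value of joint rock between -0.025 and 0.025 rad and value of joint give between -0.003 and 0.003 rad and value of joint adjuster above 0.5 rad and velocity of joint adjuster between -0.05 and 0.05 rad/s); the robot touches nothing.
It fails at once if the wheel is forced: more than about 20 N at the top of the tyre (value of joint give above 0.035 rad or value of joint give below -0.035 rad).
It fails at once if the jug is pushed about (moved more than 30 mm) (distance of jug from where it was at the start of the episode above 0.03 m).
It fails at once if the tin is pushed about (moved more than 30 mm) (distance of tin from where it was at the start of the episode above 0.03 m).
It fails at once if the spanner is pushed about (moved more than 30 mm) (distance of wrench from where it was at the start of the episode above 0.03 m).
It fails at once if the yellow bin is pushed about (moved more than 30 mm) (distance of weights from where it was at the start of the episode above 0.03 m).
It also fails if it takes over 72 s, if anything falls off the work surface, if the arm or the gripper's body presses on something with over 40 N, if the wrist force passes 120 N, or if a joint passes its speed limit or range.

### The arm

A 7-joint arm with a two-finger parallel gripper is mounted at the origin on the work surface. World frame = base frame: x ahead of the robot, y to its left, z up, the work surface at z = 0. Lengths are in mm, angles in rad, forces in N, time in s.
With the tool pointing down it reaches from about 425 to 1025 mm from the base axis. Payload 9.4 kg.
Tool frame: the origin (TCP) lies on the centre line of the jaws, within the pads' length; the fingertips stand 25 mm ahead of it and the grasp point (between the pads) lies 6 mm ahead of it; z points along the fingers, x is the direction in which the jaws open and shut, and the axes are right-handed (so a half turn about z gives the same grasp; the last joint's range is limited). The gripper opens to 93 mm and grips with 3 to 60 N. Pads are 15 mm wide; open, the fingers measure 128 mm over their backs; the gripper's body (75 mm by 188 mm) begins 65 mm behind the grasp point.
Start: joints at [-1.318, 0.599, -0.003, 1.599, 0.002, 0.943, -0.08], TCP at [234.799, 685.925, 218.318] pointing down, gripper open.
Joint ranges: [-2.57, 2.57], [-0.35, 1.97], [-1.29, 1.29], [0.11, 2.56], [-1.05, 4.19], [0.11, 1.86], [-2.63, 2.63]. Speed limits (rad/s): [2.22, 2.22, 3.01, 3.01, 3.14, 3.14, 3.14].

### API

Orientations are given as a rotation vector (axis times angle).
In Python, from bench import robot gives the robot as it stands.
- The arm moves only by the shell command python3 -m inch 'ROWS' [FORCE]. ROWS is JSON, a list of rows, each a list of 7 numbers: the shift along the world's x, y, z in cm, then the turn, a rotation vector about the world's x, y, z in rad, then the finger opening in cm, from 0 to 9.3. A call has 1 to 10 rows; each row shifts and turns the pose as measured when the row begins; what a row does not reach is not made up. A row lasts 1/8 s, in which the tool goes at most 62.5 mm and 10.7 degrees, less where a joint would pass 70% of its speed; a pose out of reach is approached as far as the arm can. A call with a gripper value outside its range is refused whole. The fingers move at their own pace and stop on an object; FORCE is the grip in N (left out, the last holds). Time passes only in rows, so rows that do not move let the fingers close. It gives the time, the measured TCP pose, the force and the opening at its end, in the units of the state.
- robot.get_state(): the state, without advancing time (a new reading comes with each control period).
- robot.get_image(name): name is "scene" or "top" or "wrist"; returns the picture (480x640x3 uint8, blue, green, red); there is no depth.
- robot.camera_params(name): a dict with "fx", "fy", "cx", "cy" (pixels), "dist" ([k1, k2, p1, p2, k3] as OpenCV has them; the pictures are not rectified), "R" (3x3) and "t" (3): a world point X has camera coordinates R X + t; the wrist camera has in their place "tool_from_camera" (4x4, takes a point from camera to tool coordinates, whose origin is the TCP and whose axes are the tool frame's). Camera axes: x right, y down, z forward; pixel columns grow to the right and rows downward; lengths in mm; the calibration is good to about 2 mm. A picture is of the moment at which its call begins: read the wrist's pose just before it. camera_params takes no time and is no camera call.
- robot.job_done(): hands the job in, once; it reports no verdict.
The state is a dict: "clock": time; "q": joint angles; "qvel": joint speeds; "effort": joint torques, N m; "tool_pos": TCP position; "ee_rot": TCP orientation; "force": force on the tool from outside, world axes, zero at the start; "torque": the same for the moment, N m; "opening": finger opening in mm.
Only numpy, scipy, OpenCV 4.12 (cv2) and the standard library are available. Lean on these libraries where they do the work, as an engineer would, in place of code of your own. Each camera call takes 0.05 s, during which the arm holds its last target. There are 200 camera calls.

## Working session

There is one attempt and no reset: what is moved stays moved. The work goes in short steps, Python scripts to look and compute and a shell command to move; the robot and the scene stay as the last step left them, time stands still between calls to the robot, and variables do not carry over. Pictures are saved under pics/ and viewed, about 8 in all and at most 12, crops included, and the job is handed in when it is done.

```bash
mkdir -p pics; cat > h.py <<'E'
import numpy as np, cv2
from bench import robot
def ray(name,uv):
    p=robot.camera_params(name);K=np.array([[p['fx'],0,p['cx']],[0,p['fy'],p['cy']],[0,0,1]])
    n=cv2.undistortPoints(np.array([[uv]],float),K,np.array(p['dist']))[0,0]
    d=np.array([n[0],n[1],1.])
    if name=='wrist':
        s=robot.get_state();T=np.array(p['tool_from_camera']);R=cv2.Rodrigues(np.array(s['ee_rot'],float))[0]
        return R@T[:3,3]+np.array(s['tool_pos']),R@T[:3,:3]@d
    R=np.array(p['R']);return -R.T@np.array(p['t']),R.T@d
def onz(name,uv,z):
    o,d=ray(name,uv);return o+d*(z-o[2])/d[2]
E
python3 - <<'E'
from h import *
s=robot.get_state();print(s)
ims=[]
for n in('scene','top','wrist'):
    im=robot.get_image(n);cv2.imwrite(f'pics/{n}0.png',im)
    p=robot.camera_params(n);print(n,{k:np.round(v,3).tolist() for k,v in p.items()})
    hsv=cv2.cvtColor(im,cv2.COLOR_BGR2HSV);h,sa,v=cv2.split(hsv)
    for c,m in dict(red=((h<8)|(h>172))&(sa>130)&(v>60),blue=(h>95)&(h<130)&(sa>100)&(v>40),yel=(h>18)&(h<35)&(sa>120)&(v>80)).items():
        N,_,st,ce=cv2.connectedComponentsWithStats(m.astype(np.uint8))
        for i in range(1,N):
            if st[i,4]>60: print(n,c,st[i],ce[i].round(1))
E
```

```text
{'clock': 0.0, 'q': array([-1.31771898,  0.60016894, -0.00257055,  1.60011896,  0.00180746,
        0.94289454, -0.07979224]), 'qvel': array([-5.22145652e-04,  5.29000719e-04, -7.51668043e-04,  5.82154830e-04,
       -6.79855257e-04, -1.72493532e-03, -5.70831881e-05]), 'effort': array([-1.36189512e-03, -7.65055132e+01,  1.49724975e+00, -2.52329707e+01,
       -5.23323950e-02,  1.71381107e-02,  1.80877214e-04]), 'tool_pos': array([234.6233829 , 685.47097322, 217.43182414]), 'ee_rot': array([ 2.55502057e+00,  1.82619799e+00, -1.89669948e-03]), 'force': array([-0.22372706, -0.04234435, -0.86031374]), 'torque': array([-0.01413642, -0.03152733, -0.04344774]), 'opening': 93.0516079647513}
scene {'fx': 558.709, 'fy': 558.709, 'cx': 325.352, 'cy': 246.008, 'dist': [0.039, 0.0, 0.0, 0.0, 0.0], 'R': [[-0.154, 0.988, 0.014], [0.799, 0.133, -0.586], [-0.581, -0.078, -0.81]], 't': [73.763, -371.42, 1894.385]}
scene red [370 201   8  23 142] [373.3 212.9]
scene red [464 221  14  14 158] [470.3 227.3]
scene red [   0  260   32   65 1016] [ 10.5 293.2]
scene red [  40  373   85   71 2052] [ 87.2 406
[... 634 characters left out ...]
6 112  34  28 358] [623.4 126.8]
top red [ 591  127   49  139 1892] [628.2 221.9]
top red [267 245   9  22 137] [270.7 255.3]
top red [161 265  15  15 171] [167.7 272. ]
top blue [329 228  21  49 485] [339.7 253. ]
top blue [ 252  233   67   58 2223] [284.4 262.4]
top yel [ 137  174   63   50 1637] [167. 198.]
wrist {'fx': 412.56, 'fy': 412.56, 'cx': 324.835, 'cy': 236.983, 'dist': [-0.079, 0.0, 0.0, 0.0, 0.0], 'tool_from_camera': [[1.0, -0.0, -0.0, -0.318], [0.0, 0.971, 0.239, -64.586], [0.0, -0.239, 0.971, -166.642], [0.0, 0.0, 0.0, 1.0]]}
wrist yel [  46  310   49   81 1926] [ 64.7 350.2]
wrist yel [ 556  310   49   81 1920] [585.  350.1]
wrist yel [ 284  402  356   43 9130] [467.1 428.2]
```

View pics/top0.png

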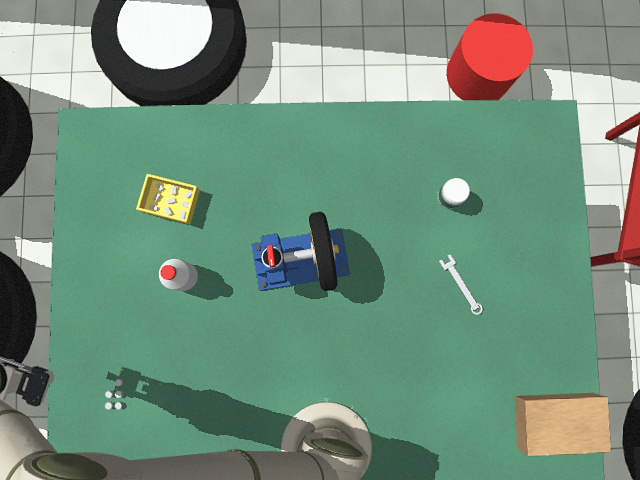

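View pics/scene0.png

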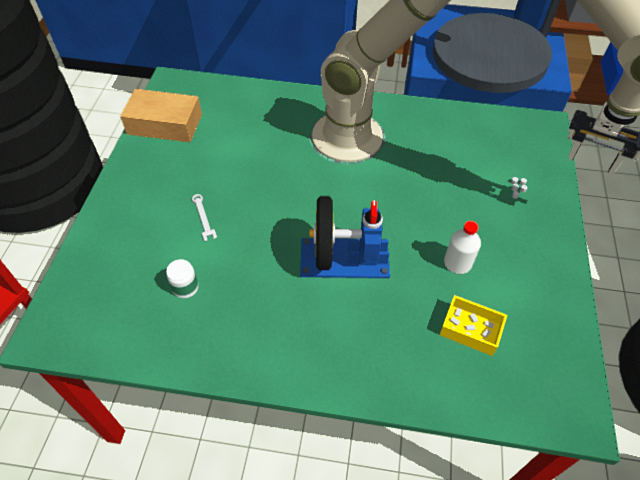

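The top view shows the stand with the knob at about (271,255), the tyre running from (318,212) to (328,290), and the jug at (175,273). In the scene view the tyre is at (324,232) and the knob at (373,213).

```bash
python3 - <<'E'
from h import *
im=cv2.imread('pics/top0.png');hsv=cv2.cvtColor(im,cv2.COLOR_BGR2HSV);h,s,v=cv2.split(hsv)
roi=np.zeros(h.shape,bool);roi[200:310,240:355]=1
red=((h<8)|(h>172))&(s>130)&(v>60)&roi
blk=(v<50)&roi
blue=(h>95)&(h<130)&(s>100)&(v>40)&roi
for n,m,z in(('red',red,220),('blk',blk,200)):
    N,l,st,ce=cv2.connectedComponentsWithStats(m.astype(np.uint8));i=1+np.argmax(st[1:,4])
    p=np.argwhere(l==i)[:,::-1].astype(np.float32);r=cv2.minAreaRect(p);b=cv2.boxPoints(r)
    print(n,st[i],ce[i],r);print(np.array([onz('top',q,z) for q in b]).round(0)); print('c',onz('top',ce[i],z))
# base plate: lower face points
pts=np.argwhere(blue)[:,::-1].astype(np.float32);hull=cv2.convexHull(pts);print('hull',cv2.approxPolyDP(hull,2,True)[:,0].tolist())
c=cv2.resize(im[195:315,230:370],None,fx=5,fy=5,interpolation=cv2.INTER_CUBIC);cv2.imwrite('pics/c.png',c)
E
```

```text
red [267 245   9  22 137] [270.67153285 255.28467153] ((270.6707763671875, 255.5365753173828), (21.534149169921875, 6.957187175750732), 83.6598129272461)
[[515. 134. 220.]
 [517. 118. 220.]
 [466. 113. 220.]
 [465. 129. 220.]]
c [491.11275343 123.13635554 220.        ]
blk [ 309  212   28   79 1245] [323.45301205 251.58875502] ((323.26788330078125, 250.95379638671875), (78.29310607910156, 17.942169189453125), 80.21759033203125)
[[591.  35. 200.]
 [598.  -8. 200.]
 [412. -35. 200.]
 [406.   7. 200.]]
c [499.44045547  -0.98199645 200.        ]
hull [[349.0, 274.0], [259.0, 290.0], [252.0, 243.0], [261.0, 236.0], [276.0, 233.0], [341.0, 228.0]]
```

View pics/c.png

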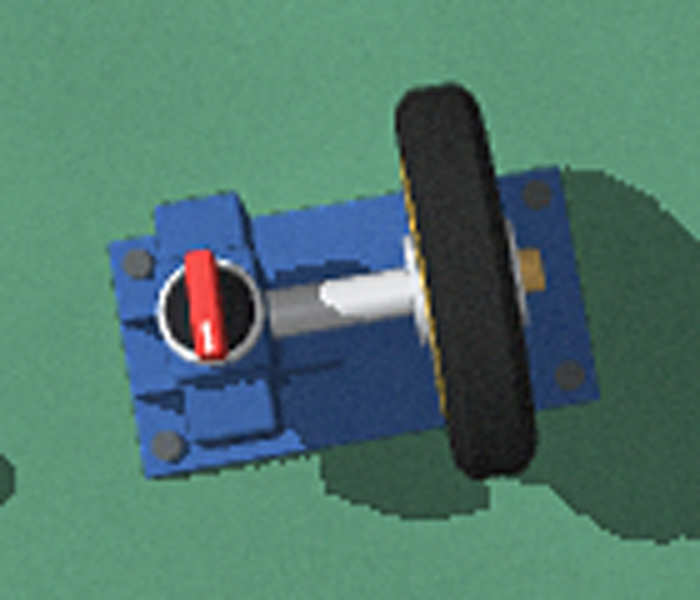

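The crop shows base plate corners at about (109,243), (560,167), (598,398) and (147,477), with the bar at (206,305).

```bash
python3 - <<'E'
from h import *
C=np.array([onz('top',(230+u/5,195+v/5),12) for u,v in[(109,243),(560,167),(598,398),(147,477)]])
print(C.round(0)); o=C.mean(0)
d=(C[0]+C[3]-C[1]-C[2])[:2];print('len',np.linalg.norm(d)/2);y=d/np.linalg.norm(d)
e=(C[0]+C[1]-C[2]-C[3])[:2]; print('wid',np.linalg.norm(e)/2)
x=np.array([y[1],-y[0]]);yaw=np.arctan2(x[1],x[0]);print('o',o,'x',x,'y',y,'yaw',yaw)
print('wheel',o[:2]-60*y,'knob',o[:2]+65*y)
R=cv2.Rodrigues(robot.get_state()['ee_rot'])[0];print(R.round(3),'tool x ang',np.arctan2(R[1,0],R[0,0]))
im=cv2.imread('pics/top0.png')
k=onz('top',(270.7,255.3),222);print('knob seen',k)
for n,uv in(('scene knob',(373.3,212.9)),):print(onz('scene',uv,213))
E
```

```text
[[544. 190.  12.]
 [581. -56.  12.]
 [455. -74.  12.]
 [417. 170.  12.]]
len 247.93225958085114
wid 128.180706681704
o [499.02915202  57.63933717  12.        ] x [0.98855198 0.15088068] y [-0.15088068  0.98855198] yaw 0.1514590936361677
wheel [508.08199297  -1.6737817 ] knob [489.22190766 121.89521596]
[[ 0.324  0.946 -0.   ]
 [ 0.946 -0.324 -0.001]
 [-0.001  0.    -1.   ]] tool x ang 1.2410378563201918
knob seen [490.88369648 122.91729764 222.        ]
[494.81971814 122.82323965 213.        ]
```

```bash
python3 -m inch '[[0,0,5,0,0,0,9.3],[0,0,5,0,0,0,9.3],[2,-5,0,0,0,0.05,9.3],[2,-5,0,0,0,0.05,9.3],[2,-5,0,0,0,0.05,9.3],[2,-5,0,0,0,0.05,9.3],[2,-5,0,0,0,0.05,9.3],[2,-5,0,0,0,0.05,9.3],[2,-5,0,0,0,0.05,9.3],[2,-5,0,0,0,0.05,9.3]]' 5
```

```text
clock: 1.4
tool_pos: [394.7, 275.0, 317.0]
ee_rot: [2.117, 2.316, -0.004]
force: [0.5, -0.0, -0.0]
opening: 93.3
```

```bash
python3 -m inch '[[2.3,-5.5,0,0,0,0.06,9.3],[2.3,-5.5,0,0,0,0,9.3],[2.3,-5.5,0,0,0,0,9.3],[2.3,-5.5,0,0,0,0,9.3],[2.2,-5.7,0,0,0,0,9.3],[0,0,0,0,0,0,9.3]]'
python3 - <<'E'
from h import *
s=robot.get_state();print(s['tool_pos'],s['ee_rot'],s['force'],s['q'][6]);p=robot.camera_params('wrist')
cv2.imwrite('pics/w1.png',robot.get_image('wrist'))
# predicted pixels of wheel top, knob
T=np.array(p['tool_from_camera']);R=cv2.Rodrigues(s['ee_rot'])[0];W=np.eye(4);W[:3,:3]=R@T[:3,:3];W[:3,3]=R@T[:3,3]+s['tool_pos'];V=np.linalg.inv(W)
K=np.array([[p['fx'],0,p['cx']],[0,p['fy'],p['cy']],[0,0,1]])
print(cv2.projectPoints(np.array([[509,-2,220],[491,122.5,229.],[509+15,-2+99,220]]),cv2.Rodrigues(V[:3,:3])[0],V[:3,3],K,np.array(p['dist']))[0][:,0])
E
```

```text
clock: 2.15
tool_pos: [511.2, -15.3, 317.6]
ee_rot: [2.049, 2.374, -0.002]
force: [0.2, 0.4, 0.1]
opening: 92.9
[511.20541759 -15.3438479  317.62628995] [ 2.04888072e+00  2.37382668e+00 -2.26086971e-03] [0.21357339 0.39845917 0.12941508] 1.6929547623129102
[[347.5576888  236.0376734 ]
 [540.95573052 240.16165737]
 [486.73549426 277.81188767]]
```

View pics/w1.png

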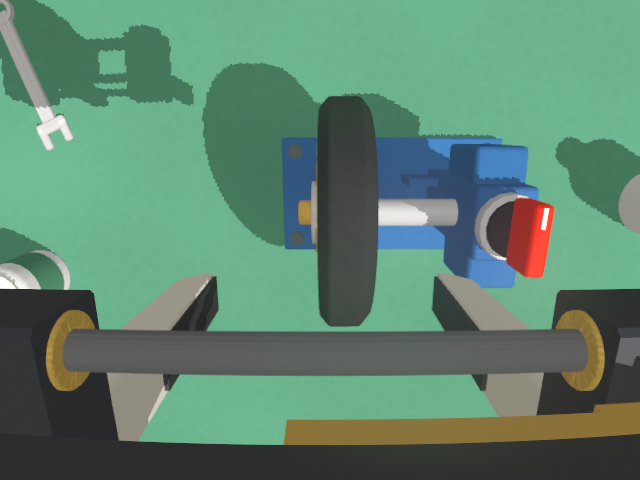

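The wrist view agrees with the estimate: the tyre top is at column 348, row 236, and the stand edges are level, so the yaw is right. Next I go down astride the tyre.

```bash
python3 -m inch '[[-0.3,1.35,0,0,0,0,9.3],[0,0,0,0,0,0,9.3],[0,0,-4,0,0,0,9.3],[0,0,-3,0,0,0,9.3],[0,0,-3,0,0,0,9.3],[0,0,0,0,0,0,5.6],[0,0,0,0,0,0,5.6],[0,0,0,0,0,0,5.6],[0,0,0,0,0,0,5.6]]' 3
```

```text
clock: 3.32
tool_pos: [507.1, 12.7, 218.8]
ee_rot: [2.025, 2.394, 0.008]
force: [0.1, -0.3, 0.5]
opening: 58.6
```

```bash
python3 -m inch '[[0.07,-0.5,0,0,0,0,5.6],[0.03,-0.2,0,0,0,0,5.6],[0,0,0,0,0,0,5.6]]'
```

```text
clock: 3.7
tool_pos: [508.7, 4.9, 219.9]
ee_rot: [2.024, 2.392, 0.011]
force: [0.6, 0.2, 0.1]
opening: 56.0
```

```bash
python3 -m inch '[[0.1,-0.6,-0.4,0,0,0,5.6],[0.04,-0.3,0,0,0,0,5.6],[0,0,0,0,0,0,5.6],[0,0,0,0,0,0,5.6]]'
```

```text
clock: 4.2
tool_pos: [510.0, -5.0, 215.3]
ee_rot: [2.025, 2.392, 0.01]
force: [0.5, -0.2, -0.2]
opening: 55.9
```

```bash
python3 -m inch '[[0.03,-0.2,0,0,0,0,5.6],[0.03,-0.2,0,0,0,0,5.6],[0,0,0,0,0,0,5.6]]'
```

```text
clock: 4.58
tool_pos: [510.7, -9.1, 215.4]
ee_rot: [2.025, 2.393, 0.01]
force: [0.4, 0.8, 0.6]
opening: 56.0
```

```bash
python3 -m inch '[[0.03,-0.2,0,0,0,0,5.6],[0,0,0,0,0,0,5.6]]'; python3 -m inch '[[0.03,-0.15,0,0,0,0,5.6],[0,0,0,0,0,0,5.6]]'
```

```text
clock: 4.82
tool_pos: [511.0, -11.2, 215.4]
ee_rot: [2.025, 2.393, 0.01]
force: [0.1, 0.5, -0.5]
opening: 55.9
clock: 5.08
tool_pos: [511.3, -12.7, 215.4]
ee_rot: [2.025, 2.393, 0.01]
force: [0.8, 0.9, 0.4]
opening: 56.0
```

```bash
python3 -m inch '[[0.02,-0.15,0,0,0,0,5.6],[0,0,0,0,0,0,5.6]]'
```

```text
clock: 5.32
tool_pos: [511.6, -14.1, 215.5]
ee_rot: [2.025, 2.393, 0.011]
force: [-0.7, 0.2, 1.0]
opening: 56.5
```

```bash
python3 -m inch '[[0.02,-0.1,0,0,0,0,5.6],[0,0,0,0,0,0,5.6]]' 15
```

```text
clock: 5.58
tool_pos: [511.8, -15.1, 215.6]
ee_rot: [2.025, 2.393, 0.011]
force: [0.6, 0.8, 0.2]
opening: 56.1
```

```bash
python3 -m inch '[[0.02,-0.1,0,0,0,0,5.6],[0,0,0,0,0,0,5.6]]'
```

```text
clock: 5.82
tool_pos: [512.0, -16.2, 215.7]
ee_rot: [2.025, 2.393, 0.011]
force: [-0.3, 0.5, 0.4]
opening: 56.3
```

```bash
python3 -m inch '[[0.02,-0.1,0,0,0,0,5.6],[0,0,0,0,0,0,5.6]]'
```

```text
clock: 6.08
tool_pos: [512.2, -17.2, 215.7]
ee_rot: [2.025, 2.393, 0.011]
force: [-0.2, 0.5, 2.1]
opening: 55.7
```

```bash
python3 -m inch '[[0.02,-0.1,0,0,0,0,5.6],[0,0,0,0,0,0,5.6]]'
```

```text
clock: 6.32
tool_pos: [512.4, -18.3, 215.7]
ee_rot: [2.024, 2.393, 0.011]
force: [-0.3, 1.0, 1.8]
opening: 55.8
```

```bash
python3 -m inch '[[0.02,-0.1,0,0,0,0,5.6],[0,0,0,0,0,0,5.6]]'
```

```text
clock: 6.58
tool_pos: [512.7, -19.4, 215.8]
ee_rot: [2.025, 2.393, 0.011]
force: [-0.0, 1.3, 1.5]
opening: 56.2
```

```bash
python3 - <<'E'
from h import *
cv2.imwrite('pics/w2.png',robot.get_image('wrist'));s=robot.get_state();print(s['tool_pos'],s['force'],s['torque'])
E
```

```text
[512.61546147 -19.33710928 215.7288576 ] [ 0.00347189 -0.21562578  0.91817222] [ 0.19878825  0.17144455 -0.01438775]
```

View pics/w2.png

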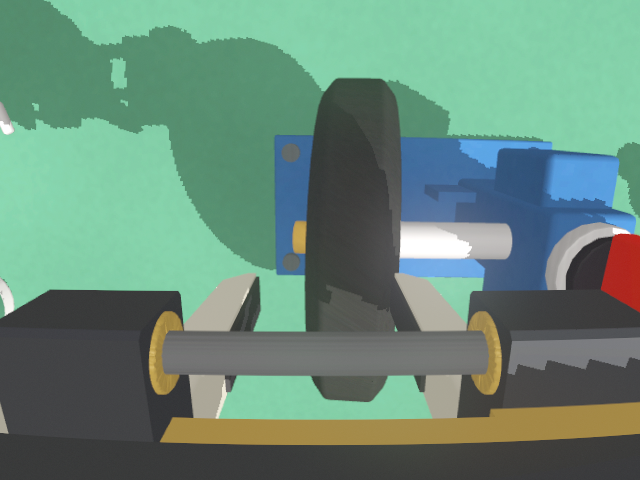

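The right finger is at the tyre's inner face (column ~400) and the left one is clear. I carry on in small steps.

```bash
python3 -m inch '[[0.02,-0.1,0,0,0,0,5.6],[0,0,0,0,0,0,5.6]]'
```

```text
clock: 6.88
tool_pos: [512.8, -19.9, 215.7]
ee_rot: [2.024, 2.394, 0.011]
force: [-1.5, 1.9, 2.0]
opening: 56.2
```

```bash
python3 -m inch '[[0.02,-0.1,0,0,0,0,5.6],[0,0,0,0,0,0,5.6]]'
```

```text
clock: 7.12
tool_pos: [512.9, -20.3, 215.7]
ee_rot: [2.024, 2.395, 0.012]
force: [-0.9, 2.4, 2.7]
opening: 55.8
```

```bash
python3 -m inch '[[0.02,-0.1,0,0,0,0,5.6],[0,0,0,0,0,0,5.6]]'
```

```text
clock: 7.38
tool_pos: [512.9, -20.6, 215.7]
ee_rot: [2.024, 2.396, 0.013]
force: [-1.7, 3.4, 3.2]
opening: 56.2
```

```bash
python3 -m inch '[[0.03,-0.2,0,0,0,0,5.6],[0,0,0,0,0,0,5.6]]'
```

```text
clock: 7.62
tool_pos: [513.1, -21.1, 215.7]
ee_rot: [2.024, 2.398, 0.014]
force: [-1.5, 4.9, 2.8]
opening: 56.0
```

```bash
python3 -m inch '[[0.03,-0.2,0,0,0,0,5.6],[0.03,-0.15,0,0,0,0,5.6]]'
```

```text
clock: 7.88
tool_pos: [513.3, -22.0, 215.6]
ee_rot: [2.023, 2.402, 0.016]
force: [-2.3, 9.8, 3.6]
opening: 56.4
```

```bash
python3 -m inch '[[0,0,0,0,0,0,5.6],[0,0,0,0,0,0,5.6],[0,0,0,0,0,0,5.6]]'
```

```text
clock: 8.25
tool_pos: [513.1, -20.6, 215.5]
ee_rot: [-2.022, -2.404, -0.018]
force: [-1.7, 4.1, 2.7]
opening: 56.2
```

```bash
python3 -m inch '[[-0.07,0.5,0,0,0,0,5.6],[-0.07,0.5,0,0,0,0,5.6],[-0.03,0.2,0,0,0,0,5.6],[0,0,0,0,0,0,5.6]]'
```

```text
clock: 8.75
tool_pos: [511.6, -10.1, 215.2]
ee_rot: [2.023, 2.401, 0.015]
force: [-0.2, -0.6, 0.7]
opening: 56.1
```

```bash
python3 -m inch '[[-0.06,0.4,0,0,0,0,5.6],[-0.06,0.4,0,0,0,0,5.6],[0,0,0,0,0,0,5.6]]'
```

```text
clock: 9.12
tool_pos: [510.3, -1.7, 215.2]
ee_rot: [2.023, 2.401, 0.015]
force: [-0.3, 0.1, -0.6]
opening: 56.3
```

```bash
python3 -m inch '[[-0.03,0.2,0,0,0,0,5.6],[0,0,0,0,0,0,5.6]]'
```

```text
clock: 9.38
tool_pos: [510.0, 0.4, 215.2]
ee_rot: [2.023, 2.401, 0.015]
force: [1.0, 0.5, -0.5]
opening: 56.2
```

```bash
python3 -m inch '[[-0.03,0.2,0,0,0,0,5.6],[0,0,0,0,0,0,5.6]]'
```

```text
clock: 9.62
tool_pos: [509.7, 2.5, 215.2]
ee_rot: [2.023, 2.401, 0.015]
force: [-0.6, 0.3, 0.4]
opening: 56.0
```

```bash
python3 -m inch '[[-0.03,0.15,0,0,0,0,5.6],[0,0,0,0,0,0,5.6]]'
```

```text
clock: 9.88
tool_pos: [509.4, 4.0, 215.2]
ee_rot: [2.023, 2.401, 0.015]
force: [0.9, -0.6, -0.2]
opening: 55.9
```

```bash
python3 -m inch '[[-0.02,0.15,0,0,0,0,5.6],[0,0,0,0,0,0,5.6]]'
```

```text
clock: 10.12
tool_pos: [509.2, 5.5, 215.3]
ee_rot: [2.023, 2.401, 0.015]
force: [0.2, 0.6, -0.3]
opening: 56.2
```

```bash
python3 -m inch '[[-0.02,0.15,0,0,0,0,5.6],[0,0,0,0,0,0,5.6]]'
```

```text
clock: 10.38
tool_pos: [509.1, 7.1, 215.3]
ee_rot: [2.023, 2.4, 0.015]
force: [-0.0, -0.5, 1.0]
opening: 55.8
```

```bash
python3 -m inch '[[-0.02,0.15,0,0,0,0,5.6],[0,0,0,0,0,0,5.6]]'
```

```text
clock: 10.62
tool_pos: [508.9, 8.6, 215.4]
ee_rot: [2.023, 2.4, 0.015]
force: [1.2, -1.3, 0.3]
opening: 56.1
```

```bash
python3 -m inch '[[-0.02,0.1,0,0,0,0,5.6],[0,0,0,0,0,0,5.6]]'
```

```text
clock: 10.88
tool_pos: [508.8, 9.7, 215.4]
ee_rot: [2.023, 2.4, 0.015]
force: [0.4, -0.8, 0.6]
opening: 56.0
```

```bash
python3 -m inch '[[-0.02,0.1,0,0,0,0,5.6],[0,0,0,0,0,0,5.6]]'
```

```text
clock: 11.12
tool_pos: [508.6, 10.8, 215.5]
ee_rot: [2.023, 2.4, 0.016]
force: [-0.4, 0.6, 1.4]
opening: 55.7
```

```bash
python3 -m inch '[[-0.02,0.1,0,0,0,0,5.6],[0,0,0,0,0,0,5.6]]'
```

```text
clock: 11.38
tool_pos: [508.5, 11.8, 215.5]
ee_rot: [2.023, 2.4, 0.016]
force: [-1.1, 0.2, 1.2]
opening: 56.2
```

```bash
python3 -m inch '[[-0.02,0.1,0,0,0,0,5.6],[0,0,0,0,0,0,5.6]]'
```

```text
clock: 11.62
tool_pos: [508.3, 12.9, 215.6]
ee_rot: [2.023, 2.4, 0.016]
force: [-0.8, -0.5, 0.7]
opening: 55.9
```

```bash
python3 -m inch '[[-0.02,0.1,0,0,0,0,5.6],[0,0,0,0,0,0,5.6]]'
```

```text
clock: 11.88
tool_pos: [508.1, 14.0, 215.5]
ee_rot: [2.023, 2.4, 0.016]
force: [0.3, -0.4, 0.1]
opening: 55.9
```

```bash
python3 -m inch '[[-0.02,0.1,0,0,0,0,5.6],[0,0,0,0,0,0,5.6]]'; python3 - <<'E'
from h import *
cv2.imwrite('pics/w3.png',robot.get_image('wrist'))
E
```

```text
clock: 12.12
tool_pos: [507.9, 15.1, 215.6]
ee_rot: [2.023, 2.4, 0.016]
force: [0.1, 0.2, 1.0]
opening: 56.1
```

View pics/w3.png

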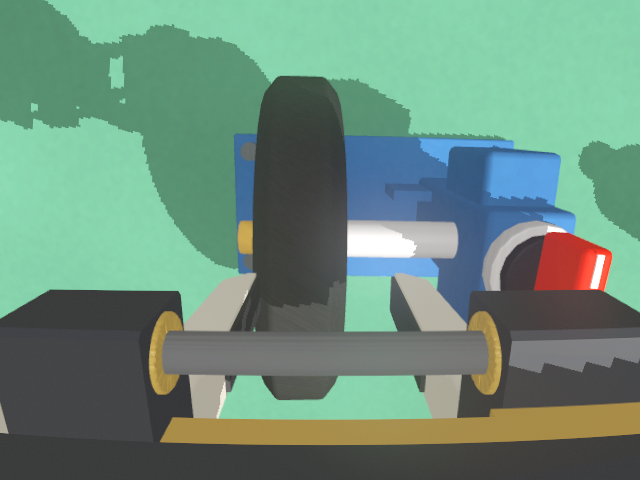

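The left finger is now at the tyre's outer face (column ~255), and there is no stop yet. I keep going.

```bash
python3 -m inch '[[-0.02,0.1,0,0,0,0,5.6],[0,0,0,0,0,0,5.6]]'
```

```text
clock: 12.42
tool_pos: [507.8, 16.1, 215.6]
ee_rot: [2.023, 2.4, 0.016]
force: [0.2, -0.5, 1.2]
opening: 56.1
```

```bash
python3 -m inch '[[-0.02,0.1,0,0,0,0,5.6],[0,0,0,0,0,0,5.6]]'
```

```text
clock: 12.68
tool_pos: [507.6, 17.2, 215.6]
ee_rot: [2.023, 2.4, 0.016]
force: [-0.2, -1.0, 0.6]
opening: 56.3
```

```bash
python3 -m inch '[[-0.02,0.1,0,0,0,0,5.6],[0,0,0,0,0,0,5.6]]'
```

```text
clock: 12.92
tool_pos: [507.4, 18.1, 215.6]
ee_rot: [2.023, 2.4, 0.016]
force: [0.1, -0.5, 1.5]
opening: 56.1
```

```bash
python3 -m inch '[[-0.02,0.1,0,0,0,0,5.6],[0,0,0,0,0,0,5.6]]'
```

```text
clock: 13.18
tool_pos: [507.3, 18.6, 215.6]
ee_rot: [2.023, 2.399, 0.016]
force: [-0.2, -2.8, 0.8]
opening: 55.8
```

```bash
python3 -m inch '[[-0.03,0.2,0,0,0,0,5.6],[0,0,0,0,0,0,5.6]]'
```

```text
clock: 13.42
tool_pos: [507.2, 19.3, 215.7]
ee_rot: [2.024, 2.397, 0.014]
force: [1.5, -3.2, 0.8]
opening: 56.1
```

```bash
python3 -m inch '[[-0.03,0.2,0,0,0,0,5.6],[-0.03,0.15,0,0,0,0,5.6]]'
```

```text
clock: 13.68
tool_pos: [507.0, 20.6, 215.8]
ee_rot: [2.024, 2.393, 0.012]
force: [1.6, -8.2, 1.7]
opening: 56.5
```

```bash
python3 -m inch '[[0,0.04,0,0,0,0,5.6],[0,0.04,0,0,0,0,5.6],[0,0.04,0,0,0,0,5.6]]'; python3 - <<'E'
from h import *
cv2.imwrite('pics/w4.png',robot.get_image('wrist'));print(robot.get_state()['tool_pos'],robot.get_state()['ee_rot'])
for n in('scene','top'):cv2.imwrite(f'pics/{n}_in.png',robot.get_image(n))
E
```

```text
clock: 14.05
tool_pos: [507.2, 19.9, 215.9]
ee_rot: [2.025, 2.39, 0.01]
force: [1.0, -4.8, 1.0]
opening: 56.2
[507.20905991  19.9458366  215.85702054] [2.02530924 2.38983476 0.01021796]
```

```bash
python3 -m inch '[[0.1,-0.7,0,0,0,0,5.6],[0.1,-0.7,0,0,0,0,5.6],[0.07,-0.5,0,0,0,0,5.6],[0.0,-0.1,0,0,0,0,5.6],[0,0,0,0,0,0,5.6],[0,0,0,0,0,0,3],[0,0,0,0,0,0,3],[0,0,0,0,0,0,3],[0,0,0,0,0,0,3]]' 3
```

```text
clock: 15.32
tool_pos: [509.3, 1.7, 215.6]
ee_rot: [2.024, 2.395, 0.012]
force: [-0.8, -0.4, 0.9]
opening: 31.8
```

```bash
python3 -m inch '[[0,0,0,0,0,0,2.5],[0,0,0,0,0,0,2.5]]'; python3 - <<'E'
from h import *
cv2.imwrite('pics/w5.png',robot.get_image('wrist'))
E
```

```text
clock: 15.58
tool_pos: [509.3, 1.6, 215.7]
ee_rot: [2.024, 2.395, 0.012]
force: [-0.7, -0.7, 0.9]
opening: 32.1
```

View pics/w5.png

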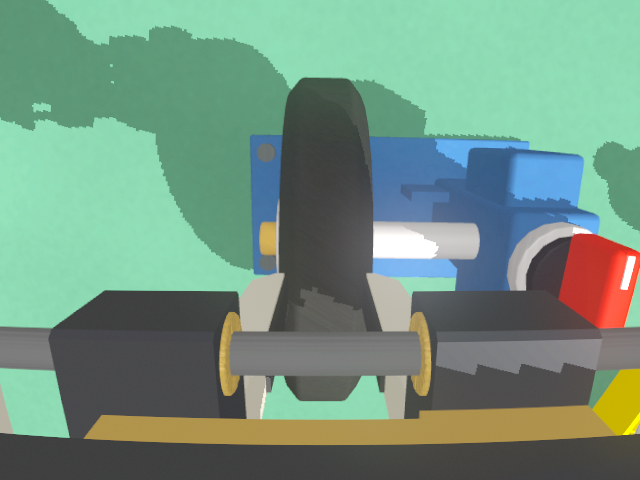

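The fingers hold the tyre at an effective 32 mm, so the free play is about 14 mm at contact height. I let go, rise, and go over the knob for a look.

```bash
python3 -m inch '[[0,0,0,0,0,0,7],[0,0,0,0,0,0,7],[0,0,0,0,0,0,7],[0,0,0,0,0,0,7],[0,0,5,0,0,0,7],[0,0,5,0,0,0,7],[-0.6,4,0,0,0,-0.05,6],[-0.6,4,0,0,0,0,5],[-0.6,4,0,0,0,0,5],[0,0,0,0,0,0,5]]'; python3 -m inch '[[0,0,0,0,0,0,5],[0,0,0,0,0,0,5]]'
python3 - <<'E'
from h import *
im=robot.get_image('wrist');cv2.imwrite('pics/w6.png',im);s=robot.get_state();print(s['tool_pos'],2*np.arctan2(s['ee_rot'][1],s['ee_rot'][0]))
hsv=cv2.cvtColor(im,cv2.COLOR_BGR2HSV);h,sa,v=cv2.split(hsv)
m=((h<8)|(h>172))&(sa>130)&(v>60);N,l,st,ce=cv2.connectedComponentsWithStats(m.astype(np.uint8));i=1+np.argmax(st[1:,4])
p=np.argwhere(l==i)[:,::-1].astype(np.float32);print(st[i],cv2.minAreaRect(p))
print(cv2.approxPolyDP(cv2.convexHull(p),4,True)[:,0].tolist())
E
```

```text
clock: 16.88
tool_pos: [490.4, 124.2, 319.0]
ee_rot: [2.089, 2.339, 0.013]
force: [-0.5, -0.2, 1.1]
opening: 50.4
clock: 17.12
tool_pos: [490.5, 122.8, 318.9]
ee_rot: [2.09, 2.338, 0.012]
force: [0.4, 0.2, 0.5]
opening: 49.7
[490.48684809 122.5870566  318.93169354] 1.6824202438644602
[ 314  196   23   81 1599] ((325.0, 236.0), (80.0, 22.0), 90.0)
[[331.0, 276.0], [315.0, 272.0], [314.0, 207.0], [321.0, 196.0], [332.0, 197.0], [336.0, 205.0]]
```

View pics/w6.png

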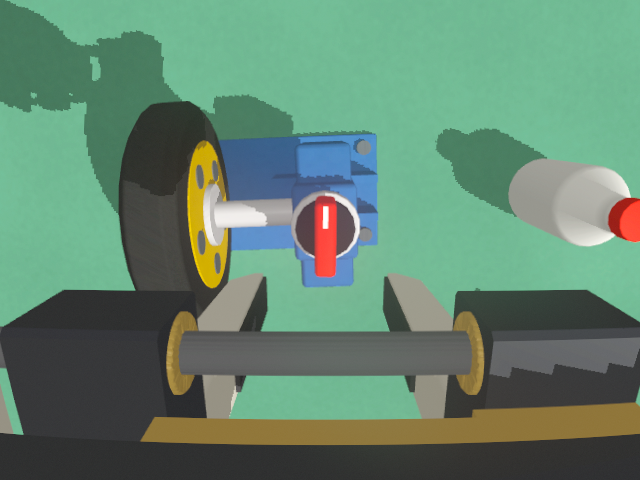

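The bar is centred at column 325 and parallel to the jaws. I descend and grip.

```bash
python3 -m inch '[[0,0,-4,0,0,0,5],[0,0,-3,0,0,0,5],[0,0,-2,0,0,0,5],[0,0,0,0,0,0,5],[0,0,0,0,0,0,5]]'
```

```text
clock: 17.8
tool_pos: [492.2, 118.5, 227.9]
ee_rot: [2.097, 2.328, 0.015]
force: [0.6, 0.5, 0.4]
opening: 50.1
```

```bash
python3 -m inch '[[-0.1,0.4,-0.3,0,0,0,5],[0,0,0,0,0,0,3],[0,0,0,0,0,0,2],[0,0,0,0,0,0,1],[0,0,0,0,0,0,1],[0,0,0,0,0,0,0.5],[0,0,0,0,0,0,0.5]]' 40
```

```text
clock: 18.68
tool_pos: [492.2, 123.1, 227.0]
ee_rot: [2.096, 2.327, 0.021]
force: [0.6, 0.6, 1.1]
opening: 12.2
```

```bash
python3 -m inch '[[0,0,0,0,0,-0.15,0.5],[0,0,0,0,0,-0.15,0.5],[0,0,0,0,0,-0.15,0.5],[0,0,0,0,0,-0.15,0.5],[0,0,0,0,0,-0.1,0.5],[0,0,0,0,0,0,0.5],[0,0,0,0,0,0,0.5]]'
```

```text
clock: 19.55
tool_pos: [492.1, 122.7, 227.0]
ee_rot: [2.775, 1.442, 0.013]
force: [0.5, -0.6, -0.5]
opening: 11.8
```

```bash
python3 -m inch '[[0,0,0,0,0,-0.15,0.5],[0,0,0,0,0,-0.12,0.5],[0,0,0,0,0,0,0.5],[0,0,0,0,0,0,0.5]]'
```

```text
clock: 20.05
tool_pos: [492.0, 122.6, 227.0]
ee_rot: [2.942, 1.058, 0.009]
force: [-0.2, -0.4, -0.1]
opening: 12.6
```

```bash
python3 -m inch '[[0,0,0,0,0,0,5],[0,0,0,0,0,0,5],[0,0,0,0,0,0,5],[0,0,4,0,0,0,5],[0,0,4,0,0,0,5],[0,0,1,0,0,0,5],[0,0,0,0,0,0,5],[0,0,0,0,0,0,5]]'
python3 - <<'E'
from h import *
im=robot.get_image('wrist');cv2.imwrite('pics/w7.png',im);s=robot.get_state();print(s['tool_pos'],2*np.arctan2(s['ee_rot'][1],s['ee_rot'][0]))
hsv=cv2.cvtColor(im,cv2.COLOR_BGR2HSV);h,sa,v=cv2.split(hsv)
m=((h<8)|(h>172))&(sa>130)&(v>60);N,l,st,ce=cv2.connectedComponentsWithStats(m.astype(np.uint8));i=1+np.argmax(st[1:,4])
p=np.argwhere(l==i)[:,::-1].astype(np.float32);print(st[i],cv2.minAreaRect(p))
E
```

```text
clock: 21.05
tool_pos: [490.8, 122.2, 317.4]
ee_rot: [2.94, 1.065, 0.005]
force: [-0.7, 0.7, -0.9]
opening: 50.0
[490.73283399 122.20285972 317.27264814] 0.6949789769105068
[ 316  194   23   81 1621] ((327.0, 234.0), (80.0, 22.0), 90.0)
```

The knob turned about 0.98 rad; the bar is still parallel to the jaws. Back to the wheel.

```bash
python3 -m inch '[[0.45,-3,0,0,0,0.17,9],[0.45,-3,0,0,0,0.17,9],[0.45,-3,0,0,0,0.17,9],[0.45,-3,0,0,0,0.17,9],[0,0,0,0,0,0.17,9],[0,0,0,0,0,0.15,9],[0,0,0,0,0,0,9],[0,0,0,0,0,0,9]]' 15
```

```text
clock: 22.1
tool_pos: [505.8, -1.7, 308.8]
ee_rot: [2.041, 2.377, -0.005]
force: [-0.1, -0.7, -0.6]
opening: 89.7
```

```bash
python3 -m inch '[[0.3,0,0,0,0,0,9],[0,0,-4,0,0,0,9],[0,0,-3,0,0,0,9],[0,0,-1.8,0,0,0,8],[0,0,0,0,0,0,5.6],[0,0,0,0,0,0,5.6],[0,0,0,0,0,0,5.6]]'
```

```text
clock: 22.98
tool_pos: [511.3, -0.0, 219.8]
ee_rot: [2.046, 2.369, -0.001]
force: [-0.4, -0.3, -0.1]
opening: 57.4
```

```bash
python3 -m inch '[[0,0,-0.42,0,0,0,5.6],[0.06,-0.4,0,0,0,0,5.6],[0.06,-0.4,0,0,0,0,5.6],[0.03,-0.2,0,0,0,0,5.6],[0,0,0,0,0,0,5.6],[0,0,0,0,0,0,5.6]]'
```

```text
clock: 23.72
tool_pos: [513.5, -10.9, 216.7]
ee_rot: [2.046, 2.367, 0.002]
force: [0.6, 0.1, -0.1]
opening: 55.9
```

```bash
python3 -m inch '[[0.02,-0.1,0,0,0,0,5.6],[0,0,0,0,0,0,5.6]]'
```

```text
clock: 23.98
tool_pos: [513.7, -11.7, 216.7]
ee_rot: [2.046, 2.367, 0.002]
force: [-0.9, 0.7, 1.2]
opening: 56.1
```

```bash
python3 -m inch '[[0.02,-0.1,0,0,0,0,5.6],[0,0,0,0,0,0,5.6]]'
```

```text
clock: 24.22
tool_pos: [513.9, -12.6, 216.8]
ee_rot: [2.046, 2.368, 0.002]
force: [0.6, -0.2, 1.7]
opening: 56.0
```

```bash
python3 -m inch '[[0.02,-0.1,0,0,0,0,5.6],[0,0,0,0,0,0,5.6]]'
```

```text
clock: 24.48
tool_pos: [514.1, -13.6, 216.8]
ee_rot: [2.046, 2.368, 0.002]
force: [-0.6, -0.0, 1.5]
opening: 56.2
```

```bash
python3 -m inch '[[0.02,-0.1,0,0,0,0,5.6],[0,0,0,0,0,0,5.6]]'
```

```text
clock: 24.72
tool_pos: [514.4, -14.6, 216.9]
ee_rot: [2.046, 2.368, 0.002]
force: [0.0, 0.7, 0.6]
opening: 56.1
```

```bash
python3 -m inch '[[0.02,-0.1,0,0,0,0,5.6],[0,0,0,0,0,0,5.6]]'
```

```text
clock: 24.98
tool_pos: [514.5, -15.6, 216.9]
ee_rot: [2.046, 2.368, 0.002]
force: [-0.4, 1.5, 1.9]
opening: 55.9
```

```bash
python3 -m inch '[[0.02,-0.1,0,0,0,0,5.6],[0,0,0,0,0,0,5.6]]'
```

```text
clock: 25.22
tool_pos: [514.7, -16.0, 217.0]
ee_rot: [2.046, 2.369, 0.003]
force: [-0.4, 1.5, 3.2]
opening: 56.0
```

```bash
python3 -m inch '[[-0.1,0.7,0,0,0,0,5.6],[-0.1,0.7,0,0,0,0,5.6],[-0.1,0.7,0,0,0,0,5.6],[-0.06,0.4,0,0,0,0,5.6],[0,0,0,0,0,0,5.6],[0,0,0,0,0,0,5.6]]'
```

```text
clock: 25.98
tool_pos: [510.9, 10.3, 216.6]
ee_rot: [2.045, 2.369, 0.002]
force: [0.3, -0.8, 0.2]
opening: 56.3
```

```bash
python3 -m inch '[[-0.02,0.1,0,0,0,0,5.6],[0,0,0,0,0,0,5.6]]'
```

```text
clock: 26.22
tool_pos: [510.7, 11.0, 216.6]
ee_rot: [2.045, 2.368, 0.002]
force: [0.4, 0.3, 1.0]
opening: 56.1
```

```bash
python3 -m inch '[[-0.02,0.1,0,0,0,0,5.6],[0,0,0,0,0,0,5.6]]'
```

```text
clock: 26.48
tool_pos: [510.5, 11.8, 216.7]
ee_rot: [2.046, 2.367, 0.002]
force: [0.0, -0.4, 0.3]
opening: 56.0
```

```bash
python3 -m inch '[[-0.02,0.1,0,0,0,0,5.6],[0,0,0,0,0,0,5.6]]'
```

```text
clock: 26.72
tool_pos: [510.4, 12.8, 216.7]
ee_rot: [2.046, 2.367, 0.002]
force: [-0.3, 0.8, -0.0]
opening: 56.4
```

```bash
python3 -m inch '[[-0.02,0.1,0,0,0,0,5.6],[0,0,0,0,0,0,5.6]]'; python3 -m inch '[[0,0,0,0,0,0,5.6]]'
```

```text
clock: 26.98
tool_pos: [510.2, 13.9, 216.7]
ee_rot: [2.046, 2.367, 0.002]
force: [-0.3, -0.8, 0.6]
opening: 56.0
clock: 27.1
tool_pos: [510.2, 13.9, 216.7]
ee_rot: [2.046, 2.367, 0.002]
force: [0.5, 0.0, 0.4]
opening: 55.9
```

```bash
python3 -m inch '[[-0.02,0.1,0,0,0,0,5.6],[0,0,0,0,0,0,5.6]]'
```

```text
clock: 27.35
tool_pos: [510.1, 15.0, 216.8]
ee_rot: [2.046, 2.367, 0.002]
force: [0.6, 1.0, 0.5]
opening: 55.9
```

```bash
python3 -m inch '[[-0.02,0.1,0,0,0,0,5.6],[0,0,0,0,0,0,5.6]]'
```

```text
clock: 27.6
tool_pos: [510.0, 15.6, 216.8]
ee_rot: [2.046, 2.366, 0.002]
force: [0.4, -1.4, 0.2]
opening: 55.9
```

Both stops moved in by 3.3 to 3.6 mm, which fits a lever arm of about 66 mm and leaves the rock near 0.04 rad. That needs about 0.42 rad more clockwise.

```bash
python3 -m inch '[[0.2,-1.3,0,0,0,0,7],[0,0,0,0,0,0,7],[0,0,5,0,0,0,7],[0,0,5,0,0,0,7],[-0.5,3,0,0,0,-0.17,6],[-0.5,3,0,0,0,-0.17,6],[-0.5,3,0,0,0,-0.17,6],[-0.5,3,0,0,0,-0.17,5],[0,0,0,0,0,-0.17,5],[0,0,0,0,0,-0.16,5]]'; python3 -m inch '[[0,0,0,0,0,0,5],[0,0,0,0,0,0,5]]'
```

```text
clock: 28.85
tool_pos: [490.1, 124.6, 319.9]
ee_rot: [2.958, 1.032, -0.006]
force: [0.9, 0.1, 0.4]
opening: 50.4
clock: 29.1
tool_pos: [489.9, 124.9, 319.7]
ee_rot: [2.956, 1.039, -0.007]
force: [0.7, 0.8, -0.6]
opening: 50.6
```

```bash
python3 -m inch '[[0.14,-0.25,-3,0,0,0.02,5],[0,0,-3,0,0,0,5],[0,0,-2.5,0,0,0,5],[0,0,-0.5,0,0,0,5],[0,0,0,0,0,0,5]]'
```

```text
clock: 29.72
tool_pos: [492.2, 121.3, 228.6]
ee_rot: [2.94, 1.085, -0.002]
force: [0.4, -0.1, -0.2]
opening: 50.3
```

```bash
python3 -m inch '[[-0.05,0.1,-0.15,0,0,0,4],[0,0,0,0,0,0,2],[0,0,0,0,0,0,1],[0,0,0,0,0,0,1],[0,0,0,0,0,0,0.5],[0,0,0,0,0,0,0.5]]' 40; python3 -m inch '[[0,0,0,0,0,-0.15,0.5],[0,0,0,0,0,-0.15,0.5],[0,0,0,0,0,-0.1,0.5],[0,0,0,0,0,0,0.5],[0,0,0,0,0,0,0.5]]'
```

```text
clock: 30.48
tool_pos: [493.0, 122.9, 229.6]
ee_rot: [2.94, 1.087, 0.004]
force: [0.5, -0.3, 0.4]
opening: 5.5
clock: 31.1
tool_pos: [492.9, 122.8, 229.4]
ee_rot: [3.099, 0.467, 0.002]
force: [0.1, -0.6, -0.6]
opening: 5.3
```

```bash
python3 - <<'E'
from h import *
s=robot.get_state();print(s['tool_pos'],2*np.arctan2(s['ee_rot'][1],s['ee_rot'][0]),s['opening'])
w=robot.get_image('wrist');c=robot.get_image('scene')
c=cv2.resize(c[150:290,280:460],(617,480));cv2.imwrite('pics/k.png',cv2.resize(np.hstack([w,c]),(800,305)))
E
```

```text
[492.89026304 122.83302743 229.44185935] 0.29929497150585455 5.263163537317434
```

View pics/k.png

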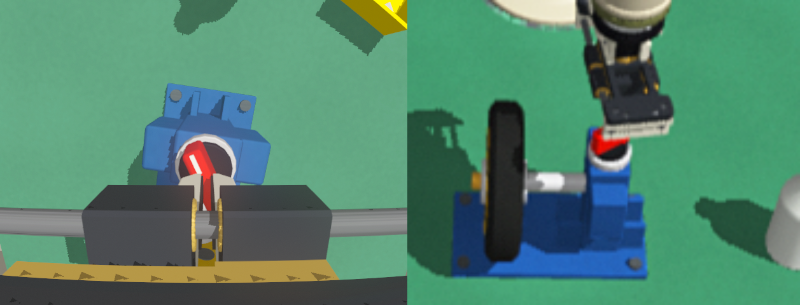

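```bash
python3 - <<'E'
from h import *
p=robot.camera_params('wrist');T=np.array(p['tool_from_camera']);V=np.linalg.inv(T)
K=np.array([[p['fx'],0,p['cx']],[0,p['fy'],p['cy']],[0,0,1]])
pr=lambda P:cv2.projectPoints(np.array(P,float),cv2.Rodrigues(V[:3,:3])[0],V[:3,3],K,np.array(p['dist']))[0][:,0].round(0).tolist()
print('tip,tcp,back',pr([[0,-7,25],[0,0,25],[0,7,25],[0,0,0],[0,0,-20]]))
for f,z in(('w6',318.9),('w7',317.3)):
    im=cv2.imread(f'pics/{f}.png');h,s,v=cv2.split(cv2.cvtColor(im,cv2.COLOR_BGR2HSV))
    wht=(s<60)&(v>150);print(f)
    for r in (229,196,187):print(r,pr([[0,-25,z-r],[0,0,z-r],[0,25,z-r]]))
im=cv2.imread('pics/w7.png');cv2.imwrite('pics/w7c.png',im[150:330,220:440])
s=robot.get_state();print(s['ee_rot'])
im=robot.get_image('wrist');h,sa,v=cv2.split(cv2.cvtColor(im,cv2.COLOR_BGR2HSV));m=((h<8)|(h>172))&(sa>130)&(v>60)
q=np.argwhere(m)[:,::-1].astype(np.float32);print(cv2.approxPolyDP(cv2.convexHull(q),5,True)[:,0].tolist())
E
```

```text
tip,tcp,back [[323.0, 258.0], [323.0, 272.0], [323.0, 285.0], [323.0, 291.0], [323.0, 310.0]]
w6
229 [[324.0, 201.0], [324.0, 239.0], [324.0, 276.0]]
196 [[324.0, 194.0], [324.0, 228.0], [324.0, 261.0]]
187 [[324.0, 192.0], [324.0, 226.0], [324.0, 258.0]]
w7
229 [[324.0, 201.0], [324.0, 240.0], [324.0, 277.0]]
196 [[324.0, 194.0], [324.0, 229.0], [324.0, 262.0]]
187 [[324.0, 192.0], [324.0, 226.0], [324.0, 258.0]]
[3.09905257e+00 4.65861590e-01 1.68171188e-03]
[[331.0, 331.0], [287.0, 251.0], [293.0, 230.0], [308.0, 222.0], [318.0, 224.0], [338.0, 269.0]]
```

View pics/w7c.png

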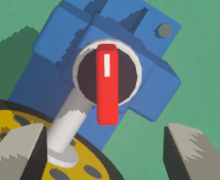

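```bash
python3 - <<'E'
from h import *
w=robot.get_image('wrist')[200:440,220:440];c=robot.get_image('scene')[160:280,330:440]
cv2.imwrite('pics/k2.png',np.hstack([cv2.resize(w,(440,480),interpolation=2),cv2.resize(c,(350,480)) if 0 else cv2.resize(c[:, :88],(352,480),interpolation=2)]))
E
```

```text
(no output)
```

View pics/k2.png

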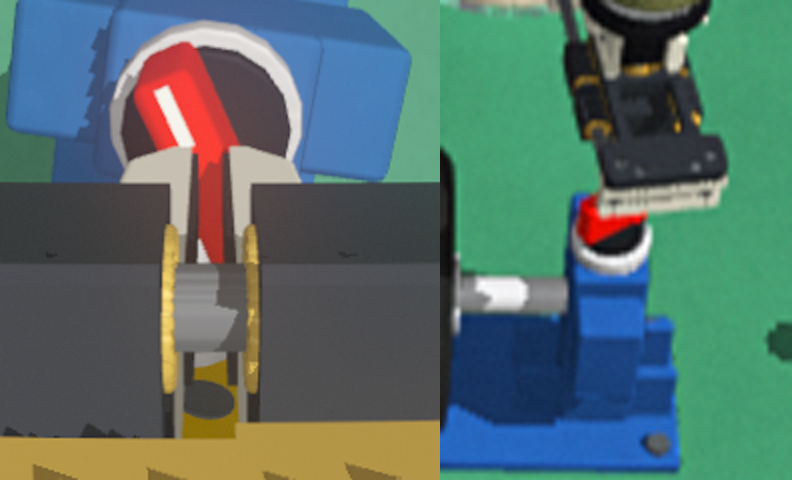

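The fingers closed just above the bar, so the real fingertips sit near the TCP height, about 25 mm higher than I assumed. That also fits the 32 mm tyre grip on the shoulder. Redoing the sums gives a rock of about 0.030 now, so about 0.27 rad more is needed. I re-grip deeper.

```bash
python3 -m inch '[[0,0,1,0,0,0,4],[0,0,0.5,0,0,0.15,5],[0,0,0,0,0,0.15,5],[0,0,0,0,0,0.1,5],[0,0,0,0,0,0,5],[0,0,0,0,0,0,5]]'
```

```text
clock: 32.1
tool_pos: [493.8, 122.3, 248.1]
ee_rot: [2.94, 1.085, 0.008]
force: [-1.0, 0.3, -1.3]
opening: 49.8
```

```bash
python3 -m inch '[[-0.25,0,-1.2,0,0,-0.01,5],[0,0,-1.2,0,0,0,5],[0,0,-0.8,0,0,0,5],[0,0,0,0,0,0,5],[0,0,0,0,0,0,5]]'
```

```text
clock: 32.72
tool_pos: [490.6, 122.3, 213.1]
ee_rot: [2.947, 1.065, 0.006]
force: [0.3, -0.1, -0.2]
opening: 50.0
```

```bash
python3 -m inch '[[0,0,0,0,0,0,3],[0,0,0,0,0,0,2],[0,0,0,0,0,0,1],[0,0,0,0,0,0,0.8],[0,0,0,0,0,0,0.8],[0,0,0,0,0,0,0.8]]' 40
```

```text
clock: 33.48
tool_pos: [491.6, 122.9, 213.9]
ee_rot: [2.946, 1.066, 0.01]
force: [2.0, 0.6, -1.0]
opening: 13.7
```

```bash
python3 -m inch '[[0,0,0,0,0,-0.12,0.8],[0,0,0,0,0,-0.12,0.8],[0,0,0,0,0,0,0.8],[0,0,0,0,0,0,0.8]]'
```

```text
clock: 33.98
tool_pos: [491.6, 122.9, 213.9]
ee_rot: [3.053, 0.701, 0.008]
force: [0.5, 1.5, -1.2]
opening: 13.4
```

```bash
python3 -m inch '[[0,0,0,0,0,-0.04,0.8],[0,0,0,0,0,0,0.8],[0,0,0,0,0,0,0.8]]'; python3 -m inch '[[0,0,0,0,0,0,5],[0,0,0,0,0,0,5],[0,0,0,0,0,0,5],[0,0,4,0,0,0,5],[0,0,4,0,0,0,6],[0,0,2,0,0,0,7],[0,0,0,0,0,0,8],[0,0,0,0,0,0,9]]' 15
python3 - <<'E'
from h import *
im=robot.get_image('wrist');s=robot.get_state();print(s['tool_pos'],2*np.arctan2(s['ee_rot'][1],s['ee_rot'][0]))
h,sa,v=cv2.split(cv2.cvtColor(im,cv2.COLOR_BGR2HSV))
m=((h<8)|(h>172))&(sa>130)&(v>60);N,l,st,ce=cv2.connectedComponentsWithStats(m.astype(np.uint8));i=1+np.argmax(st[1:,4])
p=np.argwhere(l==i)[:,::-1].astype(np.float32);print(st[i],cv2.minAreaRect(p))
E
```

```text
clock: 34.35
tool_pos: [491.6, 122.9, 213.9]
ee_rot: [3.067, 0.64, 0.007]
force: [1.8, 0.9, -0.9]
opening: 13.6
clock: 35.35
tool_pos: [489.7, 121.8, 315.5]
ee_rot: [3.066, 0.64, 0.002]
force: [0.2, -0.2, -0.1]
opening: 85.4
[489.68497049 121.71847329 315.39122813] 0.4111361850283705
[ 317  195   23   81 1593] ((328.0, 235.0), (80.0, 22.0), 90.0)
```

The bar now sits at 0.411, so 1.27 rad in total. Next is the proving test, with the fingers lower on the tyre.

```bash
python3 -m inch '[[0.45,-3,0,0,0,0.165,9],[0.45,-3,0,0,0,0.165,9],[0.45,-3,0,0,0,0.165,9],[0.45,-3,0,0,0,0.165,9],[0,0,0,0,0,0.165,9],[0,0,0,0,0,0.165,9],[0,0,0,0,0,0.165,9],[0,0,0,0,0,0.15,9],[0,0,0,0,0,0,9],[0,0,0,0,0,0,9]]'
```

```text
clock: 36.65
tool_pos: [503.5, -2.9, 304.1]
ee_rot: [2.007, 2.41, -0.016]
force: [0.5, 0.1, 0.8]
opening: 90.1
```

```bash
python3 -m inch '[[0.4,0.1,0,0,0,-0.03,9],[0,0,-4,0,0,0,9],[0,0,-3,0,0,0,9],[0,0,-2,0,0,0,9],[0,0,-1,0,0,0,9],[0,0,0,0,0,0,9]]'
```

```text
clock: 37.4
tool_pos: [509.8, -0.8, 201.4]
ee_rot: [2.059, 2.364, -0.014]
force: [-0.1, -0.1, -0.4]
opening: 89.9
```

```bash
python3 -m inch '[[0,0,-0.7,0,0,0.02,9],[0,0,0,0,0,0,6],[0,0,0,0,0,0,5.6],[0,0,0,0,0,0,5.6],[0,0,0,0,0,0,5.6],[0.06,-0.3,0,0,0,0,5.6],[0,0,0,0,0,0,5.6]]'
```

```text
clock: 38.28
tool_pos: [511.8, -3.9, 196.3]
ee_rot: [2.033, 2.382, -0.009]
force: [-0.7, -0.3, 0.5]
opening: 56.0
```

```bash
python3 -m inch '[[0.03,-0.15,0,0,0,0,5.6],[0,0,0,0,0,0,5.6]]'
```

```text
clock: 38.52
tool_pos: [512.2, -5.6, 196.2]
ee_rot: [2.033, 2.382, -0.009]
force: [0.5, 0.4, 0.2]
opening: 56.2
```

```bash
python3 -m inch '[[0.02,-0.1,0,0,0,0,5.6],[0,0,0,0,0,0,5.6]]'
```

```text
clock: 38.78
tool_pos: [512.3, -6.5, 196.2]
ee_rot: [2.033, 2.383, -0.009]
force: [-0.3, 0.0, 0.2]
opening: 56.0
```

```bash
python3 -m inch '[[0.02,-0.1,0,0,0,0,5.6],[0,0,0,0,0,0,5.6]]'
```

```text
clock: 39.02
tool_pos: [512.5, -7.5, 196.2]
ee_rot: [2.033, 2.383, -0.009]
force: [-0.9, -1.3, 0.5]
opening: 56.0
```

```bash
python3 -m inch '[[0.02,-0.1,0,0,0,0,5.6],[0,0,0,0,0,0,5.6]]'
```

```text
clock: 39.28
tool_pos: [512.7, -8.4, 196.2]
ee_rot: [2.033, 2.383, -0.008]
force: [0.3, -1.0, 0.4]
opening: 56.2
```

```bash
python3 -m inch '[[0.02,-0.1,0,0,0,0,5.6],[0,0,0,0,0,0,5.6]]'
```

```text
clock: 39.52
tool_pos: [512.8, -8.8, 196.3]
ee_rot: [2.033, 2.384, -0.008]
force: [0.3, 0.3, -0.1]
opening: 55.6
```

```bash
python3 -m inch '[[0.02,-0.1,0,0,0,0,5.6],[0,0,0,0,0,0,5.6]]'
```

```text
clock: 39.78
tool_pos: [512.9, -9.0, 196.3]
ee_rot: [2.033, 2.385, -0.007]
force: [-0.9, 3.1, 1.8]
opening: 56.2
```

```bash
python3 -m inch '[[0.03,-0.2,0,0,0,0,5.6],[0,0,0,0,0,0,5.6]]'
```

```text
clock: 40.02
tool_pos: [512.9, -9.3, 196.3]
ee_rot: [2.033, 2.388, -0.005]
force: [-0.9, 4.1, -0.1]
opening: 56.4
```

```bash
python3 -m inch '[[0.03,-0.2,0,0,0,0,5.6],[0.03,-0.15,0,0,0,0,5.6]]'; python3 -m inch '[[0,-0.04,0,0,0,0,5.6],[0,-0.04,0,0,0,0,5.6]]'
```

```text
clock: 40.28
tool_pos: [513.1, -10.0, 196.2]
ee_rot: [2.032, 2.392, -0.003]
force: [-2.1, 9.0, 2.0]
opening: 56.2
clock: 40.52
tool_pos: [513.0, -9.3, 196.1]
ee_rot: [2.031, 2.395, -0.002]
force: [-0.0, 3.1, 0.3]
opening: 56.4
```

```bash
python3 -m inch '[[0.03,-0.2,0,0,0,0,5.6],[0.03,-0.15,0,0,0,0,5.6],[0.02,-0.1,0,0,0,0,5.6],[0.02,-0.1,0,0,0,0,5.6]]'
```

```text
clock: 41.02
tool_pos: [513.2, -9.7, 196.0]
ee_rot: [-2.025, -2.396, -0.003]
force: [-1.2, 7.7, 1.1]
opening: 56.3
```

```bash
python3 -m inch '[[-0.1,0.6,0,0,0,0,5.6],[-0.06,0.4,0,0,0,0,5.6],[-0.04,0.2,0,0,0,0,5.6],[0,0,0,0,0,0,5.6],[0,0,0,0,0,0,5.6]]'
```

```text
clock: 41.65
tool_pos: [511.5, 0.7, 196.0]
ee_rot: [-2.029, -2.397, -0.001]
force: [-0.8, 0.2, -0.0]
opening: 56.1
```

```bash
python3 -m inch '[[-0.06,0.35,0,0,0,0,5.6],[-0.02,0.1,0,0,0,0,5.6],[0,0,0,0,0,0,5.6]]'
```

```text
clock: 42.02
tool_pos: [510.7, 5.4, 196.0]
ee_rot: [-2.029, -2.396, -0.001]
force: [0.5, 0.2, 0.6]
opening: 55.7
```

```bash
python3 -m inch '[[-0.02,0.1,0,0,0,0,5.6],[0,0,0,0,0,0,5.6]]'
```

```text
clock: 42.28
tool_pos: [510.5, 6.3, 196.0]
ee_rot: [-2.029, -2.396, -0.001]
force: [0.5, 1.1, 0.8]
opening: 55.9
```

```bash
python3 -m inch '[[-0.02,0.1,0,0,0,0,5.6],[0,0,0,0,0,0,5.6]]'
```

```text
clock: 42.52
tool_pos: [510.3, 7.3, 196.0]
ee_rot: [-2.029, -2.396, -0.001]
force: [-0.2, 0.2, 0.2]
opening: 56.0
```

```bash
python3 -m inch '[[-0.02,0.1,0,0,0,0,5.6],[0,0,0,0,0,0,5.6]]'
```

```text
clock: 42.78
tool_pos: [510.2, 7.9, 196.1]
ee_rot: [-2.03, -2.396, -0.001]
force: [-0.6, -1.7, 0.3]
opening: 55.9
```

The stop-to-stop play is about 2.2 mm at contact height, or ±0.014 rad, which is on target. Now I press inward.

```bash
python3 -m inch '[[-0.03,0.2,0,0,0,0,5.6],[0,0,0,0,0,0,5.6]]'
```

```text
clock: 43.02
tool_pos: [510.1, 8.3, 196.2]
ee_rot: [2.032, 2.395, -0.001]
force: [0.4, -3.0, -1.7]
opening: 56.2
```

```bash
python3 -m inch '[[-0.03,0.2,0,0,0,0,5.6],[-0.03,0.15,0,0,0,0,5.6]]'; python3 -m inch '[[-0.02,0.12,0,0,0,0,5.6],[-0.02,0.12,0,0,0,0,5.6],[-0.02,0.12,0,0,0,0,5.6]]'
```

```text
clock: 43.28
tool_pos: [510.0, 9.3, 196.3]
ee_rot: [2.033, 2.391, -0.003]
force: [1.5, -8.6, -1.4]
opening: 56.0
clock: 43.65
tool_pos: [510.1, 9.1, 196.1]
ee_rot: [2.034, 2.384, -0.006]
force: [1.7, -7.1, -2.6]
opening: 56.5
```

Pressed inward at 7 to 9 N for about 0.5 s. I centre, open and leave.

```bash
python3 -m inch '[[0.08,-0.5,0,0,0,0,5.6],[0.07,-0.4,0,0,0,0,7],[0,0,0,0,0,0,9],[0,0,0,0,0,0,9],[0,0,4,0,0,0,9],[0,0,5,0,0,0,9],[0,0,4,0,0,0,9],[0,0,0,0,0,0,9],[0,0,0,0,0,0,9]]'
python3 - <<'E'
from h import *
s=robot.get_state();print(s['tool_pos'],s['force'],s['qvel'].round(3),s['clock'])
im=robot.get_image('scene');cv2.imwrite('pics/end.png',im)
a=cv2.imread('pics/scene0.png')
d=(cv2.absdiff(a,im).max(2)>60).astype(np.uint8)
for n,(x,y,w,hh) in dict(jug=(440,215,45,60),tin=(160,255,40,45),wr=(190,190,30,55),bin=(438,293,72,64)).items():print(n,d[y:y+hh,x:x+w].mean())
E
```

```text
clock: 44.78
tool_pos: [510.1, 2.5, 328.9]
ee_rot: [2.033, 2.39, -0.007]
force: [0.7, 0.3, -0.3]
opening: 89.8
[510.07777383   2.53165292 328.88071638] [ 0.65860885  0.31419962 -0.31867614] [-0.001 -0.011  0.001 -0.013  0.002  0.007 -0.001] 44.775
jug 0.0
tin 0.0
wr 0.5121212121212121
bin 0.0
```

View pics/end.png

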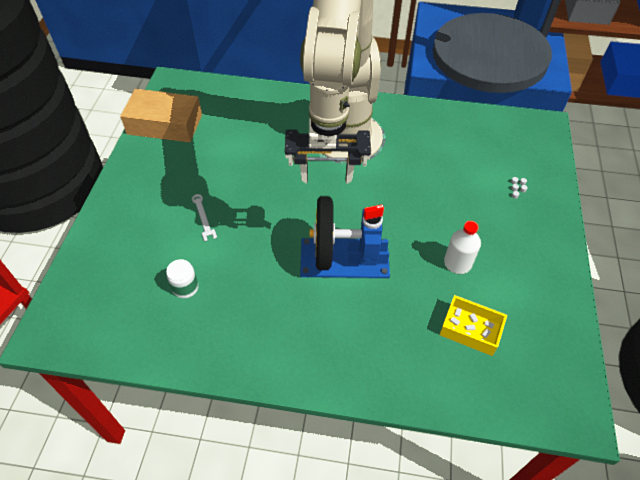

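The gripper is clear above the wheel at (327,160). The bystanders are in place; the spanner at (203,218) only has the arm's shadow across it.

```bash
python3 -c "from bench import robot; print(robot.job_done())"
```

```text
the job is handed in; nothing more can be done
None
```

The wheel now has only a slight rock left, and I handed the job in at about 45 s with everything let go. No verdict is reported, so the results below are my own measurements.

- **First test:** I pressed the loose wheel outward to about 10 N and inward to about 8 N. The stops were at roughly ±0.085 rad.
- **Adjustment:** I turned the red knob clockwise by about 0.98 rad and then 0.28 rad, about 1.27 rad in all. The bar angle in the wrist picture agreed after each turn.
- **Proving test:** I pressed it outward to about 9 N and inward to about 8.6 N. The play was about 2.2 mm at finger height, which is about ±0.014 rad or just under 3 mm in all at the tyre top.
- **Extra rock between the turns:** I also rocked the wheel lightly (up to about 1.5 N) to both stops there. My corrected estimate of the rock at that point was about 0.030 rad.
- **Final check:** The gripper is open and clear above the wheel, and the arm is still. The jug, tin and bin are unchanged in the scene picture. The spanner failed the automatic comparison, but the picture shows only the arm's shadow across it, in the same place.

**What disagreed:**
- **Fingertip height:** The fingertips acted about 25 mm higher than the tool data says. The first test therefore bore on the tyre's shoulder, and my first estimate of the remaining play was too high.
- **Missed grip:** One grip of the knob closed above the bar for the same reason. The pictures showed that the knob had not moved, so I gripped it again lower down and corrected the sums before the last turn.

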